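# Set up exhibits on the photo stand with scale and light

### The arm

A 7-joint arm with a two-finger parallel gripper is mounted at the origin on the work surface. World frame = base frame: x ahead of the robot, y to its left, z up, the work surface at z = 0. Lengths are in m, angles in rad, forces in N, time in s.
With the tool pointing down it reaches from about 0.4 to 0.875 m from the base axis. Payload 19.3 kg.
Tool frame: the origin (TCP) lies midway between the tips of the shut fingers; the grasp point (between the pads) lies 19 mm behind it; z points along the fingers, y is the line along which they close (so a half turn about z gives the same grasp; the last joint's range is limited). The gripper opens to 85 mm and grips with 20 to 120 N. Pads are 22 mm wide; open, the fingers measure 114 mm over their backs; the gripper's body (76 mm by 85 mm) begins 54 mm behind the grasp point. The pads swing forward as they close: fully open they stand 13 mm farther back than shut.
Start: joints at [-1.185, 0.521, -0.036, 1.599, 0.021, 1.021, -0.113], TCP at [0.275, 0.561, 0.231] pointing down, gripper open.
Joint ranges: [-2.91, 2.91], [-0.3, 2.13], [-1.5, 1.42], [0.17, 2.43], [-1.26, 4.41], [0.16, 1.93], [-2.52, 2.52]. Speed limits (rad/s): [1.89, 1.89, 2.39, 2.39, 3.01, 3.01, 3.01].

### API

Orientations are given as [roll, pitch, yaw] about the fixed x, y, z axes, in that order (R = Rz(yaw) Ry(pitch) Rx(roll)).
In Python, from workcell import * gives the robot as it stands. The module is installed in compiled form; this text tells all that it offers.
- The arm moves only by the tool play_rows, never from a script. Its argument "deltas" is a list of rows, each a list of 7 numbers: the shift along the tool's x, y, z in units of 500 mm (1.0 is 500 mm), then the turn, a rotation vector about the tool's x, y, z in units of 120 degrees (1.0 is 120 degrees), then the closure, from 0 (fully open) to 1 (shut). A call has 1 to 10 rows; each row is the pose to reach, as a shift and turn from the pose commanded when the call began, along the tool's axes at that moment; what a row does not reach only later rows make up. A row lasts 1/10 s, in which the tool goes at most 50 mm and 8.59 degrees, less where a joint would pass 70% of its speed; a pose out of reach is approached as far as the arm can. A call with a number of a shift or a turn outside -1 to 1 is refused whole. A call with a gripper value outside its range is refused whole. The fingers move at their own pace and stop on an object; "newtons" is the grip in N (left out, the last holds). Time passes only in rows, so rows that repeat a pose let the fingers close. It gives the time, the measured TCP pose, the force, the opening and the grip force at its end, in the units of the state.
- observe(): the state, without advancing time (a new reading comes with each control period).
- grab_frame(name): name is "side" or "top" or "wrist"; returns the picture (384x512x3 uint8, red, green, blue); there is no depth.
- get_calibration(name): a dict with "fovy" (degrees; the focal length in pixels is half the picture's height over the tangent of half this angle, whatever the lens; pixels are square), "cx", "cy" (the principal point, pixels), "xyz" and "rotation" of the camera in the world. Camera axes: x right, y down, z forward; pixel columns grow to the right and rows downward; lengths in m; the calibration is good to about 2 mm. A picture is of the moment at which its call begins: read the wrist's pose just before it. get_calibration takes no time and is no camera call; for the wrist camera it gives the pose at the moment of the call.
- job_done(): hands the job in; it is judged then, once.
The state is a dict: "clock": time; "qpos": joint angles; "qd": joint speeds; "joint_efforts": joint torques, N m; "position": TCP position; "tool_rot": TCP orientation; "force": force on the tool from outside, world axes, zero at the start; "moment": the same for the moment, N m; "grip_width": finger opening in m; "finger_force": force on a finger pad.
Only numpy, scipy, OpenCV 4.12 (cv2) and the standard library are available. Lean on these libraries where they do the work, as an engineer would, in place of code of your own. Each camera call takes 0.05 s, during which the arm holds its last target. There are 200 camera calls.

### The job

Lay every exhibit that is out on the table (padlock, torch, folding knife, lock cylinder, whichever are there) inside the grey tray, then push the loaded tray up the ramp, sliding it and not carrying it, until its near edge drops behind the lip and it lies flat on the deck. Then hook the scale hanger over the rail at the ramp end, slide it along the rail until it is centred on the white band and let go, and last of all throw the light switch's lever fully over to on. Do not disturb the jar, tape, brush, lens cap or camera.

Things in the scene. Friction and masses are not known exactly. Their poses are not given: they have to be found in the camera images.
- stand: Fixed photo stand of dark steel: aluminium ramp, lip, level grey deck, end wall, and a rail along its far side. Origin on the table under the middle of the lip; y points up the ramp (roughly to the robot's left), x away from the robot. Dark side guides 164 mm apart inside (168 at the deck) stand 15 to 20 mm proud of ramp and deck.
- ramp_foot (a point): Middle of the ramp's foot, at table level, 130 mm before the lip (stand y = -130 mm). Before it two 22 mm high guides flare out, from 164 mm apart here to about 208 mm apart at stand y = -202 mm.
- lip (a point): Middle of the lip: the ramp's top edge, 34 mm above the table. Behind it the deck lies 12 mm lower.
- deck (a point): Middle of the level deck, 22 mm above the table; the deck runs from the lip (stand y = 0) to the face of a 50 mm high end wall at stand y = +175 mm, so the 160 mm tray has 15 mm of play behind the lip.
- rail_start (a point): Ramp end of the round dark steel rail, at its post's inner side (stand x = +145, y = -63 mm), on the rail's centre line 155 mm above the table. The rail is 12 mm thick, runs parallel to the stand's y to a second post at y = +190 mm; the posts are 14 mm thick and no higher than the rail. The rail's ramp end is its part over the ramp: stand y below +20 mm.
- mark: White band painted round the rail, 10 mm wide; flush, nothing to touch. Origin on the rail's centre line in the middle of the band, y along the rail; it lies 80 to 150 mm beyond the lip along the stand's y.
- tray: Open grey plastic tray, loose, 150 (x) x 160 (y) x 50 mm tall, 5 mm walls and floor, about 0.3 kg empty. Origin under the middle of its floor. It starts on the table before the ramp with its y axis roughly up the ramp, and slides when pushed at its near wall (y = -80 mm). Behind the lip its origin lies at stand y = 80 to 95 mm.
- hanger: Scale hanger, loose, 149 mm tall, 0.15 kg, standing on a dark foot 50 (x) x 60 (y) x 10 mm; origin under the middle of the foot. A white plate (60 mm wide, at x = -17 mm) rises from the foot to a hook. The hook is open to +x (away from the robot at the start). Hung, its y lies along the rail and its foot is about 62 mm above the table.
- hanger_hook (a point): Under the apex of the hook's roof, 101 mm above the foot. The 30 mm wide gap (in x) between the plate and the hook's 4 mm tip takes the rail; the tip hangs at hanger x = +17 mm, from 95 down to 75 mm height. The foot lies under the gap, so the rail must come in sideways under the tip (between 10 and 75 mm height), then the hanger is lowered onto it. Hook 30 mm wide along y.
- hanger_grip (a point): Middle of the hanger's black upright square grip, 16 x 16 mm, from 105 to 149 mm above the foot (this point at 127 mm).
- light_switch_base: Fixed grey block of the light switch, 70 (x) x 50 (y) x 25 mm tall, on the left; it sets the lamp for the pictures. Origin under its middle. The lever's pivot lies along y, 22 mm above the origin.
- light_switch (a joint): Angle of the switch lever, an 80 mm rod with a black ball: 0 leans 0.5 rad to the block's -x (off), 1.0 rad leans 0.5 rad to its +x (on, at its stop). It moves lightly (under 2 N at the ball) and stays where it is left.
- light_switch_tip (a point): Centre of the lever's black ball, 26 mm across, 80 mm from the pivot.
- padlock: Exhibit, may be absent. Padlock lying flat: brass body 36 (x) x 30 (y) x 20 mm with a flat steel shackle reaching to x = +54 mm. Origin under the middle of the brass body. 0.14 kg.
- torch: Exhibit, may be absent. Square black pocket torch, 72 mm long along x, 22 mm wide (y) and tall, its head (x from +16 to +36 mm) 28 mm wide and 24 mm tall. Origin under its middle. 0.10 kg.
- knife: Exhibit, may be absent. Closed folding knife, 76 mm long along x, 21 mm wide (y), 18 mm tall, dark wood with steel ends. Origin under its middle. 0.09 kg.
- cylinder: Exhibit, may be absent. Steel door-lock cylinder lying on its side, 70 mm long along x, 28 mm wide (y from -14 to +14 mm), 17 mm tall. Origin under its middle. 0.13 kg.
- powder_jar: Bystander, loose: white screw-top jar, 56 mm wide and 70 mm tall. Origin under its middle.
- tape_roll: Bystander, loose: white roll of tape lying flat, 90 mm across and 25 mm tall. Origin under its middle.
- dust_brush: Bystander, loose: brush with a pale wooden handle, 160 mm long. Origin under its middle (lying along x).
- lens_cap: Bystander, loose: black disc, 60 mm across and 12 mm tall. Origin under its middle.
- camera: Bystander, loose: black camera, about 70 x 125 x 90 mm, lens away from the robot (its -x side). Origin under its middle.
Mind the look-alikes: they are no part of the job. What is shaped like the light_switch_base but blue is not meant.

How it is judged:
On the way, in this order (a step that is already met when the one before it is completed fails the run):
1. all the exhibits lie in the tray, which is still on the table before the ramp (x of padlock in the frame of tray between -0.072 and 0.072 m and y of padlock in the frame of tray between -0.077 and 0.077 m and z of padlock in the frame of tray between -0.005 and 0.045 m and x of torch in the frame of tray between -0.072 and 0.072 m and y of torch in the frame of tray between -0.077 and 0.077 m and z of torch in the frame of tray between -0.005 and 0.045 m and x of knife in the frame of tray between -0.072 and 0.072 m and y of knife in the frame of tray between -0.077 and 0.077 m and z of knife in the frame of tray between -0.005 and 0.045 m and x of cylinder in the frame of tray between -0.072 and 0.072 m and y of cylinder in the frame of tray between -0.077 and 0.077 m and z of cylinder in the frame of tray between -0.005 and 0.045 m and y of tray in the frame of stand below -0.15 m and height (world z) of tray below 0.015 m), for 0.3 s.
2. the tray slides up the ramp, lying on its slope (angle between tray's own z axis and vertical between 0.12 and 0.4 rad and y of tray in the frame of stand between -0.16 and -0.01 m and contact force between tray and stand above 0.3 N), for 0.1 s.
3. the tray has dropped behind the lip and lies flat on the deck with the exhibits in it (x of padlock in the frame of tray between -0.072 and 0.072 m and y of padlock in the frame of tray between -0.077 and 0.077 m and z of padlock in the frame of tray between -0.005 and 0.045 m and x of torch in the frame of tray between -0.072 and 0.072 m and y of torch in the frame of tray between -0.077 and 0.077 m and z of torch in the frame of tray between -0.005 and 0.045 m and x of knife in the frame of tray between -0.072 and 0.072 m and y of knife in the frame of tray between -0.077 and 0.077 m and z of knife in the frame of tray between -0.005 and 0.045 m and x of cylinder in the frame of tray between -0.072 and 0.072 m and y of cylinder in the frame of tray between -0.077 and 0.077 m and z of cylinder in the frame of tray between -0.005 and 0.045 m and y of tray in the frame of stand between 0.073 and 0.103 m and x of tray in the frame of stand between -0.02 and 0.02 m and z of tray in the frame of stand between 0.015 and 0.027 m and angle between tray's own z axis and vertical below 0.05 rad), for 0.3 s.
4. the hanger hangs on the rail at its ramp end (x of hanger in the frame of stand between 0.13 and 0.16 m and z of hanger in the frame of stand between 0.048 and 0.075 m and angle between hanger's own z axis and vertical below 0.2 rad and y of hanger in the frame of stand below 0.03 m and contact force between hanger and stand above 0.2 N), for 0.2 s.
5. the hanger has been slid along the rail to the white band (x of hanger in the frame of stand between 0.13 and 0.16 m and z of hanger in the frame of stand between 0.048 and 0.075 m and angle between hanger's own z axis and vertical below 0.2 rad and y of hanger in the frame of mark between -0.012 and 0.012 m), for 0.2 s.
6. the light switch's lever is thrown over to on (value of joint light_switch above 0.8 rad), for 0.2 s.
At the end, for the whole second after the job is handed in: Every exhibit present lies in the tray; the tray lies flat (within 0.05 rad) on the deck behind the lip; the hanger hangs free on the rail, within 0.2 rad of upright, centred on the white band to 12 mm; the switch lever is on (beyond 0.8 rad); all at rest (all of step 3 and all of step 5 and value of joint light_switch above 0.8 rad and linear speed of hanger below 0.05 m/s and linear speed of tray below 0.02 m/s); the robot touches nothing.
It fails at once if the tray is carried through the air (its underside's middle above 80 mm) or tipped beyond 0.6 rad (height (world z) of tray above 0.08 m or angle between tray's own z axis and vertical above 0.6 rad).
It fails at once if a bystander is shifted by more than 40 mm (distance of any of powder_jar, tape_roll, dust_brush, lens_cap, camera from where it was at the start of the episode above 0.04 m).
Of padlock, torch, knife, cylinder only 3 to 4 are there at a start; the rules pass over those that are not, and their reading is None.
At some moment in a run one of padlock, torch, knife, cylinder may be knocked a few centimetres aside while the robot is not near it.
Once in a run the grip may slacken for a moment while it holds something.
It also fails if it takes over 210 s, if anything falls off the work surface, if the arm or the gripper's body presses on something with over 40 N, if the wrist force passes 120 N, or if a joint passes its speed limit or range.

## Working session

There is one attempt and no reset: what is moved stays moved. The work goes in short steps, Python scripts to look and compute and a tool call to move; the robot and the scene stay as the last step left them, time stands still between calls to the robot, and variables do not carry over. Pictures are saved under pics/ and viewed, at most 14 in all, crops included, and the job is handed in when it is done.

Besides the shell and the picture viewer there is one more tool, called after "Request:" as name([rows], argument=value, ...), one row to a line, values as JSON. play_rows: Moves the arm, as the interface text tells. Its arguments: {"type":"object","properties":{"deltas":{"type":"array"},"newtons":{"type":"number"}},"required":["deltas"]}

```bash
mkdir -p pics
cat > h.py <<'E'
from workcell import *
import numpy as np, cv2
from scipy.spatial.transform import Rotation as R
def K(n):
    c=get_calibration(n); f=192/np.tan(np.radians(c["fovy"])/2); return c,f
def ray(n,u,v,c=None):
    c,f=K(n) if c is None else c
    d=np.array([(u-c["cx"])/f,(v-c["cy"])/f,1.]); M=np.array(c["rotation"]); 
    if M.shape!=(3,3): M=R.from_euler('xyz',M).as_matrix()
    return np.array(c["xyz"]),M@d
def onz(n,u,v,z,c=None):
    o,d=ray(n,u,v,c); return o+d*(z-o[2])/d[2]
def proj(n,p,c=None):
    c,f=K(n) if c is None else c
    M=np.array(c["rotation"])
    if M.shape!=(3,3): M=R.from_euler('xyz',M).as_matrix()
    q=M.T@(np.array(p)-c["xyz"]); return np.array([c["cx"]+f*q[0]/q[2],c["cy"]+f*q[1]/q[2]])
def save(n,name,box=None,scale=1):
    im=grab_frame(n)[:,:,::-1]; cv2.imwrite(f"pics/{name}_full.png",im)
    o=im if box is None else im[box[1]:box[3],box[0]:box[2]]
    cv2.imwrite(f"pics/{name}.png",cv2.resize(o,None,fx=scale,fy=scale,interpolation=cv2.INTER_CUBIC)); return im
def delta(target,rpy=None):
    "tool-frame row (units) from the present pose to world target"
    s=observe(); M=R.from_euler('xyz',s["tool_rot"])
    d=M.inv().apply(np.array(target)-s["position"])/0.5
    t=np.zeros(3) if rpy is None else (M.inv()*R.from_euler('xyz',rpy)).as_rotvec()/np.radians(120)
    return np.round(np.r_[d,t],4)
E
python3 - <<'E'
from h import *
print(observe())
for n in ["side","top","wrist"]:
    print(get_calibration(n))
save("top","top0",None,1.5);save("side","side0",None,1.5)
E
```

```text
{'clock': 0.0, 'qpos': array([-1.18520207,  0.521987  , -0.03631463,  1.6000051 ,  0.02117218,
        1.02109307, -0.11280014]), 'qd': array([-9.00939679e-04, -1.48487970e-03, -1.61035126e-03, -2.59994473e-03,
       -2.17312679e-05, -1.89073341e-03,  6.14325346e-04]), 'joint_efforts': array([-1.97088055e-03, -9.27122211e+01,  1.97893001e+00, -3.69946682e+01,
        1.78202474e-02,  8.32996331e-03,  1.02536177e-05]), 'position': array([0.27499506, 0.56087782, 0.23074374]), 'tool_rot': array([-3.14048574e+00,  6.18402046e-05,  2.68576265e+00]), 'force': array([0.84305993, 0.23112483, 0.76745789]), 'moment': array([-0.02721461,  0.05888739, -0.02793859]), 'finger_force': 0.0, 'grip_width': 0.08541500712679415}
{'fovy': 54.26693975317362, 'cx': 254.5951837409137, 'cy': 193.25336628573834, 'xyz': array([ 0.44727139, -1.11224318,  0.87066441]), 'rotation': array([-2.1587054 , -0.00576271, -0.07810095])}
{'fovy': 49.946572167595406, 'cx': 257.4391971708405, 'cy': 191.4024921693652, 'xyz': array([0.25516131, 0.01571375, 1.41418804]), 'rotation': array([-2.91497106, -0.00530377, -1.59239609])}
{'fovy': 63.68097080690522, 'cx': 255.68884668321994, 'cy': 194.3351596472047, 'xyz': array([0.2107554 , 0.59164776, 0.37384346]), 'rotation': array([2.86305299e+00, 9.56013643e-04, 1.11583490e+00])}
```

View pics/top0.png

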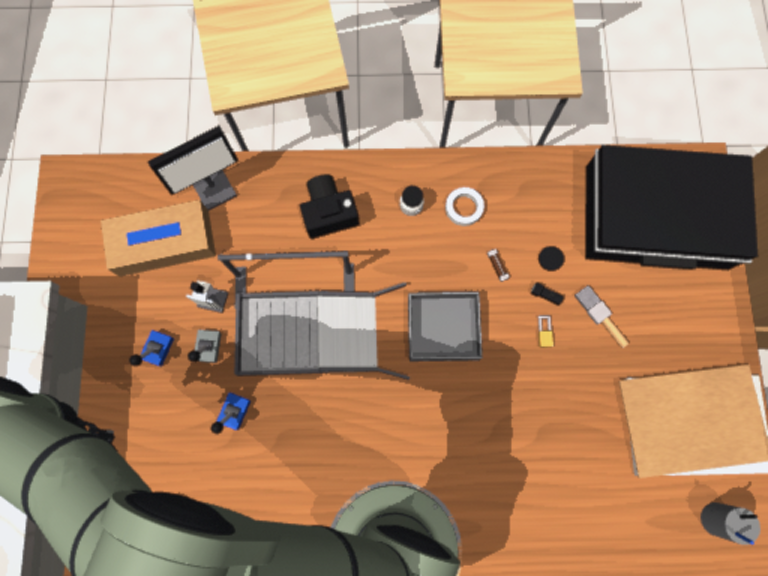

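View pics/side0.png

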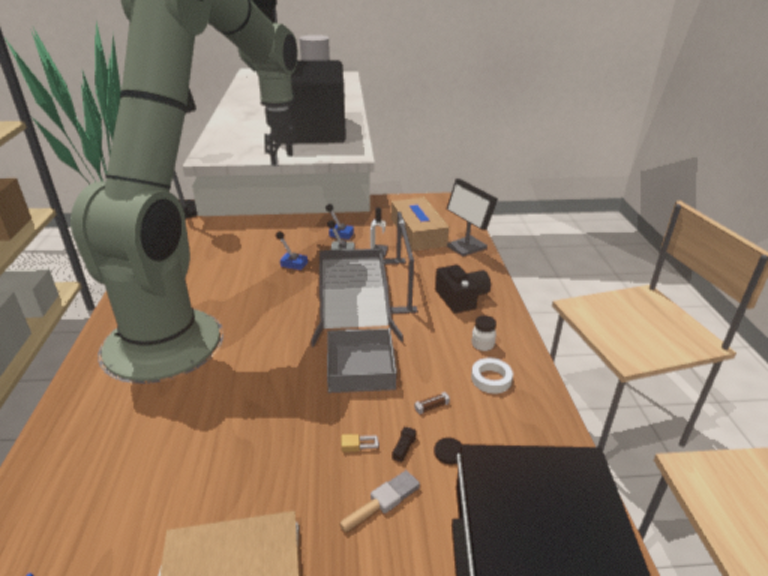

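Top view (×1.5 px): tray (444,326), padlock (545,332), torch (547,293), knife (498,264), no cylinder; stand at (235–410, 290–375), rail band (249,257), hanger (208,293), grey switch (206,345) with ball (194,355). The side view agrees.

Run:
```python
from h import *
im=cv2.imread("pics/top0_full.png"); hsv=cv2.cvtColor(im,cv2.COLOR_BGR2HSV)
C=K("top")
P=lambda u,v,z: np.round(onz("top",u/1.5,v/1.5,z,C)[:2],3)
def blob(box,mask,z,name):
    x0,y0,x1,y1=[int(b/1.5) for b in box]
    m=np.zeros(mask.shape,np.uint8); m[y0:y1,x0:x1]=mask[y0:y1,x0:x1]
    cs,_=cv2.findContours(m,cv2.RETR_EXTERNAL,cv2.CHAIN_APPROX_NONE)
    c=max(cs,key=cv2.contourArea)[:,0,:].astype(float)
    w=np.array([onz("top",u,v,z,C)[:2] for u,v in c],np.float32)*1000
    r=cv2.minAreaRect(w); print(name,np.round(r[0]),np.round(r[1]),round(r[2]))
    print('  corners',np.round(cv2.boxPoints(r)).tolist())
H,S,V=hsv[...,0],hsv[...,1].astype(int),hsv[...,2].astype(int)
nw=((S<90)|(V<60)).astype(np.uint8)
blob((525,275,572,312),(V<70).astype(np.uint8),.02,"torch")
blob((485,245,515,285),((S<110)|(V<95)).astype(np.uint8),.012,"knife")
blob((530,310,560,352),((H>18)&(H<35)&(S>120)).astype(np.uint8),.018,"brass")
blob((530,310,560,352),(((H>18)&(H<35)&(S>120))|(S<100)).astype(np.uint8),.015,"padlock")
blob((402,285,490,368),(S<80).astype(np.uint8),.045,"tray")
blob((240,245,262,268),((S<60)&(V>190)).astype(np.uint8),.155,"mark")
for n,p in dict(rail0=(349,257,.155),rail1=(226,257,.155),hang=(208,293,.01),ball=(194,355,.1),sw=(207,345,.025),lipL=(318,292,.034),lipR=(318,370,.034),footL=(377,295,0),footR=(378,370,0),capc=(551,258,.012),brush=(602,317,.01)).items(): print(n,P(*p))
t=im[165:265,120:400]; cv2.imwrite("pics/c1.png",cv2.resize(t,None,fx=2.8,fy=2.8,interpolation=cv2.INTER_CUBIC))
```

```text
torch [ 552. -370.] [69. 28.] 61
  corners [[523.0, -393.0], [548.0, -407.0], [581.0, -347.0], [557.0, -333.0]]
knife [ 628. -262.] [80. 24.] 23
  corners [[587.0, -266.0], [596.0, -289.0], [670.0, -258.0], [661.0, -235.0]]
brass [ 452. -360.] [27. 35.] 86
  corners [[433.0, -372.0], [468.0, -375.0], [470.0, -348.0], [435.0, -345.0]]
padlock [ 470. -360.] [71. 29.] 2
  corners [[434.0, -346.0], [435.0, -375.0], [505.0, -373.0], [504.0, -344.0]]
tray [ 481. -126.] [162. 156.] 89
  corners [[401.0, -206.0], [558.0, -208.0], [560.0, -46.0], [404.0, -44.0]]
mark [619. 292.] [10.  9.] 2
  corners [[614.0, 297.0], [614.0, 288.0], [624.0, 288.0], [624.0, 297.0]]
rail0 [0.612 0.08 ]
rail1 [0.617 0.339]
hang [0.573 0.415]
ball [0.418 0.413]
sw [0.45  0.408]
lipL [0.565 0.157]
lipR [0.387 0.157]
footL [0.562 0.023]
footR [0.388 0.024]
capc [ 0.641 -0.389]
brush [ 0.498 -0.495]
```

View pics/c1.png

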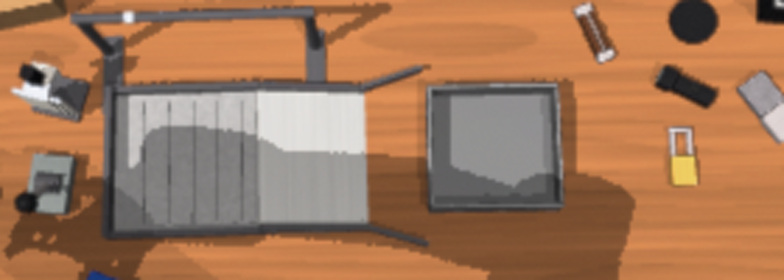

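Crop: padlock shackle points up (+x), torch head at left/up end, knife oblique; the stand is nearly axis-aligned. Moving.

Run:
```python
from h import *
print(delta([.5,.08,.33],[np.pi,0,1.4]))
```

```text
[-8.274e-01 -6.658e-01 -1.976e-01 -4.000e-04  4.000e-04  6.139e-01]
```

Request:
play_rows([
  [-0.08, -0.066, -0.1976, 0, 0, 0.07, 0],
  [-0.827, -0.666, -0.198, 0, 0, 0.614, 0],
  [-0.827, -0.666, -0.198, 0, 0, 0.614, 0],
  [-0.827, -0.666, -0.198, 0, 0, 0.614, 0],
  [-0.827, -0.666, -0.198, 0, 0, 0.614, 0],
  [-0.827, -0.666, -0.198, 0, 0, 0.614, 0],
  [-0.827, -0.666, -0.198, 0, 0, 0.614, 0],
  [-0.827, -0.666, -0.198, 0, 0, 0.614, 0],
  [-0.827, -0.666, -0.198, 0, 0, 0.614, 0],
  [-0.827, -0.666, -0.198, 0, 0, 0.614, 0],
])

```text
clock: 1.1
position: [0.4746, 0.1329, 0.3241]
tool_rot: [3.142, -0.0, 1.396]
force: [1.4, 0.8, 0.6]
grip_width: 0.0854
finger_force: 0.0
```

Run:
```python
from h import *
print(delta([.452,-.36,.22],[np.pi,0,0]), observe()["qpos"].round(2))
```

```text
[-9.787e-01  1.264e-01  2.080e-01 -0.000e+00 -1.000e-04  6.668e-01] [-0.74  0.22  0.42  1.83 -0.1   1.11 -0.46]
```

Request:
play_rows([
  [-0.979, 0.126, 0.1, 0, 0, 0.667, 0],
  [-0.979, 0.126, 0.208, 0, 0, 0.667, 0],
  [-0.979, 0.126, 0.208, 0, 0, 0.667, 0],
  [-0.979, 0.126, 0.208, 0, 0, 0.667, 0],
  [-0.979, 0.126, 0.208, 0, 0, 0.667, 0],
  [-0.979, 0.126, 0.208, 0, 0, 0.667, 0],
  [-0.979, 0.126, 0.208, 0, 0, 0.667, 0],
  [-0.979, 0.126, 0.208, 0, 0, 0.667, 0],
  [-0.979, 0.126, 0.208, 0, 0, 0.667, 0],
  [-0.979, 0.126, 0.208, 0, 0, 0.667, 0],
])

```text
clock: 2.1
position: [0.4529, -0.3554, 0.2199]
tool_rot: [-3.141, 0.001, -0.002]
force: [1.2, 0.1, 1.3]
grip_width: 0.0854
finger_force: 0.0
```

Run:
```python
from h import *
print(delta([.452,-.36,.22],[np.pi,0,0]), observe()["qpos"].round(2))
c=get_calibration("wrist");print(c["xyz"],c["rotation"])
save("wrist","w1",None,1.5)
```

```text
[-0.0019  0.0092 -0.0001 -0.0001  0.0003 -0.0011] [ 0.05  0.57  0.76  1.77 -0.46  0.99 -0.58]
[ 0.52115045 -0.35572185  0.36303747] [ 2.86233683e+00  4.03899582e-04 -1.57232530e+00]
```

View pics/w1.png

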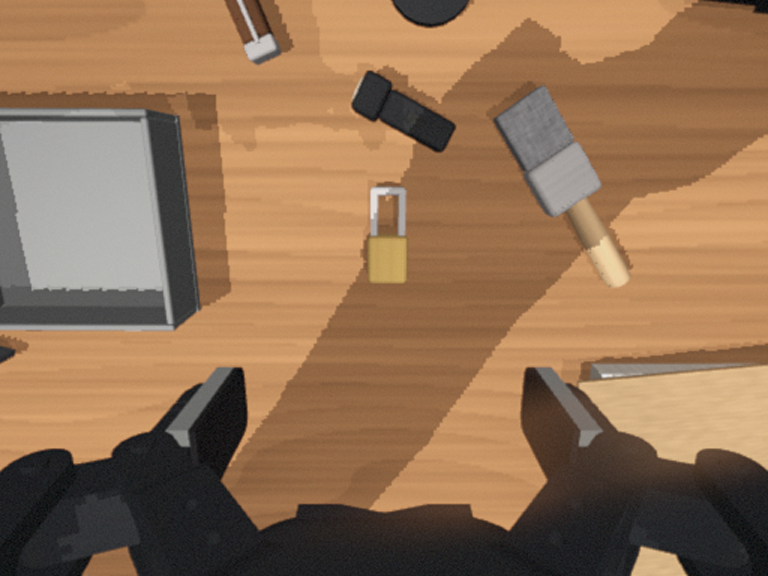

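Padlock body centred at (387,259)/1.5 with the shackle up, torch centre (404,111)/1.5, tray near wall rim at x≈165/1.5; everything undisturbed.

```bash
cat >> h.py <<'E'
def blobw(n,im,C,box,fn,z):
    hsv=cv2.cvtColor(im,cv2.COLOR_BGR2HSV); H,S,V=[hsv[...,i].astype(int) for i in range(3)]
    m=fn(H,S,V).astype(np.uint8); k=np.zeros_like(m); x0,y0,x1,y1=[int(b/1.5) for b in box]; k[y0:y1,x0:x1]=m[y0:y1,x0:x1]
    cs,_=cv2.findContours(k,cv2.RETR_EXTERNAL,cv2.CHAIN_APPROX_NONE)
    c=max(cs,key=cv2.contourArea)[:,0,:]
    w=np.array([onz(n,u,v,z,C)[:2] for u,v in c],np.float32)*1000
    r=cv2.minAreaRect(w); return np.round(r[0]),np.round(r[1]),round(r[2],1)
E
python3 - <<'E'
from h import *
C=K("wrist"); im=cv2.imread("pics/w1_full.png")
print("brass",blobw("wrist",im,C,(350,220,420,300),lambda H,S,V:(H>18)&(H<35)&(S>120),.019))
print("torch",blobw("wrist",im,C,(340,60,465,160),lambda H,S,V:V<75,.02))
for u,v in [(0,112),(165,112),(165,328),(0,328),(150,112),(175,328)]: print(u,v,onz("wrist",u/1.5,v/1.5,.05,C).round(3))
print(delta([.452,-.36,.003],[np.pi,0,0]))
E
```

```text
brass (array([ 445., -366.]), array([37., 28.]), 0.2)
torch (array([ 547., -379.]), array([70., 28.]), 61.2)
0 112 [ 0.548 -0.124  0.05 ]
165 112 [ 0.547 -0.227  0.05 ]
165 328 [ 0.403 -0.207  0.05 ]
0 328 [ 0.404 -0.089  0.05 ]
150 112 [ 0.547 -0.218  0.05 ]
175 328 [ 0.403 -0.214  0.05 ]
[ 0.0054 -0.0076  0.4316  0.0017  0.0012 -0.0046]
```

Request:
play_rows([
  [-0.008, 0.012, 0.1, 0, 0, 0, 0],
  [-0.008, 0.012, 0.2, 0, 0, 0, 0],
  [-0.008, 0.012, 0.22, 0, 0, 0, 0],
  [-0.008, 0.012, 0.22, 0, 0, 0, 0],
  [-0.008, 0.012, 0.22, 0, 0, 0, 0],
])

```text
clock: 2.65
position: [0.45, -0.3603, 0.1128]
tool_rot: [3.14, -0.002, 0.003]
force: [-0.0, 0.1, 1.2]
grip_width: 0.0857
finger_force: 0.0
```

Run:
```python
from h import *
C=K("wrist"); im=save("wrist","w2",None,1.5)
print("brass",blobw("wrist",im,C,(200,100,600,500),lambda H,S,V:(H>18)&(H<35)&(S>120),.019))
s=observe();print(s["position"],s["tool_rot"],C[0]["xyz"]);print(delta([.45,-.362,.003],[np.pi,0,0]))
C=K("top"); im=grab_frame("top")[:,:,::-1]
print("brass top",blobw("top",im,C,(530,310,560,352),lambda H,S,V:(H>18)&(H<35)&(S>120),.019))
```

```text
brass (array([ 449., -358.]), array([28., 38.]), 89.2)
[ 0.4503057  -0.36034343  0.1130317 ] [ 3.14009789e+00 -2.34924258e-03  3.30237898e-03] [ 0.51793341 -0.36005112  0.25598505]
[-0.0011  0.003   0.2201  0.0007 -0.0011  0.0016]Traceback (most recent call last):
  File "<stdin>", line 6, in <module>
  File "h.py", line 32, in blobw
    c=max(cs,key=cv2.contourArea)[:,0,:]
      ~~~^^^^^^^^^^^^^^^^^^^^^^^^
ValueError: max() iterable argument is empty
```

Request:
play_rows([
  [0.009, -0.003, 0.1, 0, 0, 0, 0],
  [0.009, -0.003, 0.18, 0, 0, 0, 0],
  [0.009, -0.003, 0.22, 0, 0, 0, 0],
  [0.009, -0.003, 0.22, 0, 0, 0, 0],
  [0.009, -0.003, 0.22, 0, 0, 0, 1],
  [0.009, -0.003, 0.22, 0, 0, 0, 1],
  [0.009, -0.003, 0.22, 0, 0, 0, 1],
  [0.009, -0.003, 0.22, 0, 0, 0, 1],
  [0.009, -0.003, 0.22, 0, 0, 0, 1],
  [0.009, -0.003, 0.22, 0, 0, 0, 1],
], newtons=50)

```text
clock: 3.75
position: [0.4544, -0.3584, 0.002]
tool_rot: [3.141, -0.001, 0.003]
force: [-1.4, 2.9, 14.9]
grip_width: 0.0289
finger_force: 48.9
```

Request:
play_rows([
  [0, 0, -0.1, 0, 0, 0, 1],
  [0, -0.05, -0.2, 0, 0, 0, 1],
  [0.005, -0.15, -0.24, 0, 0, 0, 1],
  [0.015, -0.25, -0.24, 0, 0, 0, 1],
  [0.015, -0.34, -0.24, 0, 0, 0, 1],
  [0.015, -0.389, -0.24, 0, 0, 0, 1],
  [0.015, -0.389, -0.24, 0, 0, 0, 1],
])

```text
clock: 4.45
position: [0.4611, -0.1595, 0.121]
tool_rot: [-3.139, 0.0, 0.008]
force: [0.7, -0.5, -0.8]
grip_width: 0.0286
finger_force: 51.1
```

Run:
```python
from h import *
print(delta([.462,-.164,.011],[np.pi,0,0]));C=K("wrist")
save("wrist","w3",None,1.5)
```

```text
[ 0.0018  0.0095  0.22   -0.001   0.      0.0038]
```

View pics/w3.png

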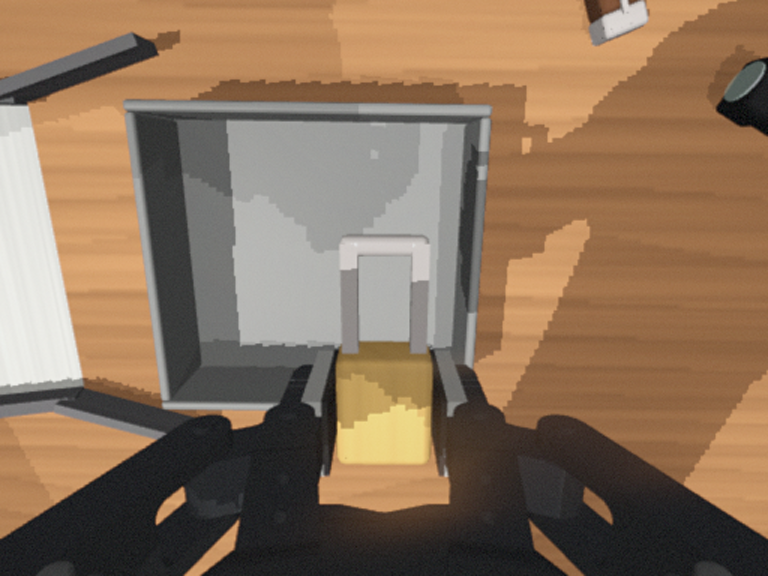

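Tray rim corners at (127,102), (490,106), (163,407)/1.5; padlock well held.

Run:
```python
from h import *
C=K("wrist")
for u,v in [(127,102),(490,106),(163,407),(468,365)]: print(onz("wrist",u/1.5,v/1.5,.05,C).round(3))
print(observe()["position"])
```

```text
[ 0.552 -0.051  0.05 ]
[ 0.551 -0.207  0.05 ]
[ 0.405 -0.048  0.05 ]
[ 0.43  -0.205  0.05 ]
[ 0.46113104 -0.16182045  0.12121784]
```

Request:
play_rows([
  [0.001, 0.003, 0.1, 0, 0, 0.002, 1],
  [0.001, 0.003, 0.18, 0, 0, 0.002, 1],
  [0.001, 0.003, 0.22, 0, 0, 0.002, 1],
  [0.001, 0.003, 0.22, 0, 0, 0.002, 1],
  [0.001, 0.003, 0.22, 0, 0, 0.002, 0.52],
  [0.001, 0.003, 0.22, 0, 0, 0.002, 0.52],
  [0.001, 0.003, 0.22, 0, 0, 0.002, 0.52],
  [0.001, 0.003, 0.12, 0, 0, 0.002, 0.52],
  [0.001, 0.003, 0.02, 0, 0, 0.002, 0.3],
  [0.001, 0.003, -0.08, 0, 0, 0.002, 0],
])

```text
clock: 5.5
position: [0.4607, -0.1655, 0.1628]
tool_rot: [3.141, 0.001, -0.002]
force: [1.2, 1.2, 0.9]
grip_width: 0.0689
finger_force: 0.0
```

Run:
```python
from h import *
C=K("top"); im=grab_frame("top")[:,:,::-1]
try: print("torch top",blobw("top",im,C,(515,265,582,320),lambda H,S,V:V<70,.02))
except Exception as e: print(e)
cv2.imwrite("pics/t1.png",im)
print(delta([.55,-.372,.14],[np.pi,0,1.065]))
```

```text
torch top (array([ 521., -361.]), array([43., 95.]), 50.0)
[ 0.1752  0.4092  0.0597  0.0022 -0.0025 -0.5101]
```

Request:
play_rows([
  [0.175, 0.41, 0.02, 0, 0, -0.51, 0],
  [0.175, 0.41, 0.02, 0, 0, -0.51, 0],
  [0.175, 0.41, 0.02, 0, 0, -0.51, 0],
  [0.175, 0.41, 0.02, 0, 0, -0.51, 0],
  [0.175, 0.41, 0.02, 0, 0, -0.51, 0],
  [0.175, 0.41, 0.02, 0, 0, -0.51, 0],
  [0.175, 0.41, 0.02, 0, 0, -0.51, 0],
  [0.175, 0.41, 0.02, 0, 0, -0.51, 0],
  [0.175, 0.41, 0.02, 0, 0, -0.51, 0],
])

```text
clock: 6.45
position: [0.5484, -0.3705, 0.1511]
tool_rot: [3.141, -0.0, 1.064]
force: [-0.4, 0.5, -0.1]
grip_width: 0.0856
finger_force: 0.0
```

Run:
```python
from h import *
C=K("wrist"); im=save("wrist","w4",None,1.5)
u=proj("wrist",[.551,-.371,.02],C)*1.5; print(u)
print("torch",blobw("wrist",im,C,(u[0]-110,u[1]-160,u[0]+110,u[1]+160),lambda H,S,V:V<62,.02))
print(observe()["position"],delta([.55,-.37,.005],[np.pi,0,1.065]))
```

```text
[389.94503073 275.26676928]
torch (array([ 551., -369.]), array([71., 27.]), 61.9)
[ 0.54844988 -0.37032873  0.15103947] [ 2.100e-03  2.300e-03  2.921e-01  1.000e-04 -0.000e+00 -1.000e-03]
```

View pics/w4.png

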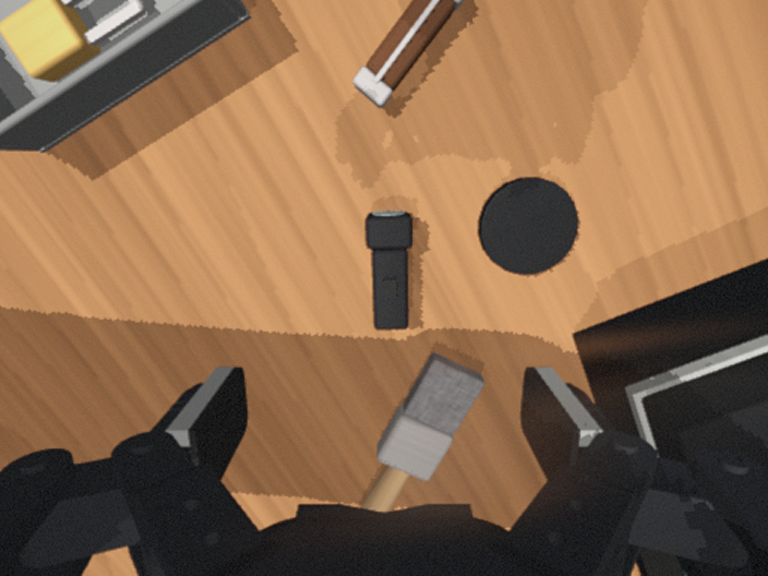

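Request:
play_rows([
  [-0.006, 0.003, 0.08, 0, 0, 0, 0.45],
  [-0.006, 0.003, 0.15, 0, 0, 0, 0.45],
  [-0.006, 0.003, 0.22, 0, 0, 0, 0.45],
  [-0.006, 0.003, 0.291, 0, 0, 0, 0.45],
  [-0.006, 0.003, 0.291, 0, 0, 0, 0.45],
  [-0.006, 0.003, 0.291, 0, 0, 0, 1],
  [-0.006, 0.003, 0.291, 0, 0, 0, 1],
  [-0.006, 0.003, 0.291, 0, 0, 0, 1],
  [-0.006, 0.003, 0.291, 0, 0, 0, 1],
  [-0.006, 0.003, 0.291, 0, 0, 0, 1],
])

```text
clock: 7.5
position: [0.5493, -0.3743, 0.0075]
tool_rot: [3.139, 0.0, 1.066]
force: [-1.1, 0.5, 9.4]
grip_width: 0.0207
finger_force: 50.4
```

Request:
play_rows([
  [0, 0, -0.1, 0, 0, 0, 1],
  [0.02, -0.01, -0.2, 0, 0, 0, 1],
  [0.09, -0.065, -0.24, 0, 0, -0.05, 1],
  [0.18, -0.13, -0.24, 0, 0, -0.12, 1],
  [0.27, -0.2, -0.24, 0, 0, -0.18, 1],
  [0.36, -0.265, -0.24, 0, 0, -0.241, 1],
  [0.443, -0.327, -0.24, 0, 0, -0.241, 1],
  [0.443, -0.327, -0.24, 0, 0, -0.241, 1],
  [0.443, -0.327, -0.24, 0, 0, -0.241, 1],
])

```text
clock: 8.4
position: [0.5124, -0.0975, 0.1265]
tool_rot: [3.14, -0.001, 1.575]
force: [-0.7, -1.7, -0.4]
grip_width: 0.0216
finger_force: 31.9
```

Run:
```python
from h import *
print(delta([.513,-.101,.016],[np.pi,0,1.571]))
```

```text
[-0.0074  0.0008  0.221   0.0007 -0.0006  0.0021]
```

Request:
play_rows([
  [-0.006, 0.001, 0.1, 0, 0, 0.002, 1],
  [-0.006, 0.001, 0.18, 0, 0, 0.002, 1],
  [-0.006, 0.001, 0.221, 0, 0, 0.002, 1],
  [-0.006, 0.001, 0.221, 0, 0, 0.002, 1],
  [-0.006, 0.001, 0.221, 0, 0, 0.002, 0.6],
  [-0.006, 0.001, 0.221, 0, 0, 0.002, 0.6],
  [-0.006, 0.001, 0.221, 0, 0, 0.002, 0.6],
  [-0.006, 0.001, 0.12, 0, 0, 0.002, 0.6],
  [-0.006, 0.001, 0.02, 0, 0, 0.002, 0.4],
  [-0.006, 0.001, -0.06, 0, 0, 0.002, 0],
])

```text
clock: 9.4
position: [0.5128, -0.104, 0.1584]
tool_rot: [3.14, 0.0, 1.567]
force: [0.6, -0.2, 0.1]
grip_width: 0.0619
finger_force: 0.0
```

Run:
```python
from h import *
im=cv2.imread("pics/w4_full.png")
C=K("top"); im=grab_frame("top")[:,:,::-1]; cv2.imwrite("pics/t2.png",im)
try: print("knife top",blobw("top",im,C,(475,235,525,295),lambda H,S,V:(S<110)|(V<95),.012))
except Exception as e: print(e)
print(delta([.628,-.262,.15],[np.pi,0,.4]))
```

```text
knife top (array([ 631., -247.]), array([ 81., 144.]), 86.9)
[-0.3138  0.227   0.0294  0.0036 -0.0022  0.5569]
```

Request:
play_rows([
  [-0.313, 0.227, 0.02, 0, 0, 0.557, 0],
  [-0.313, 0.227, 0.02, 0, 0, 0.557, 0],
  [-0.313, 0.227, 0.02, 0, 0, 0.557, 0],
  [-0.313, 0.227, 0.02, 0, 0, 0.557, 0],
  [-0.313, 0.227, 0.02, 0, 0, 0.557, 0],
  [-0.313, 0.227, 0.02, 0, 0, 0.557, 0],
  [-0.313, 0.227, 0.02, 0, 0, 0.557, 0],
  [-0.313, 0.227, 0.02, 0, 0, 0.557, 0],
  [-0.313, 0.227, 0.02, 0, 0, 0.557, 0],
  [-0.313, 0.227, 0.02, 0, 0, 0.557, 0],
])

```text
clock: 10.45
position: [0.6257, -0.2605, 0.1457]
tool_rot: [3.141, -0.0, 0.405]
force: [-0.4, 0.0, -0.3]
grip_width: 0.0856
finger_force: 0.0
```

Run:
```python
from h import *
C=K("wrist"); im=save("wrist","w5",None,1.5)
u=proj("wrist",[.628,-.262,.018],C)*1.5; print(u)
print("knife",blobw("wrist",im,C,(u[0]-110,u[1]-160,u[0]+110,u[1]+160),lambda H,S,V:(S<90)|(V<110),.015))
print(observe()["position"],delta([.628,-.262,.005],[np.pi,0,.4]))
```

```text
[388.23529773 274.28912843]
knife (array([ 624., -260.]), array([78., 21.]), 22.6)
[ 0.62563471 -0.26058406  0.14566495] [ 3.100e-03  4.400e-03  2.813e-01  1.000e-04 -2.000e-04  2.200e-03]
```

View pics/w5.png

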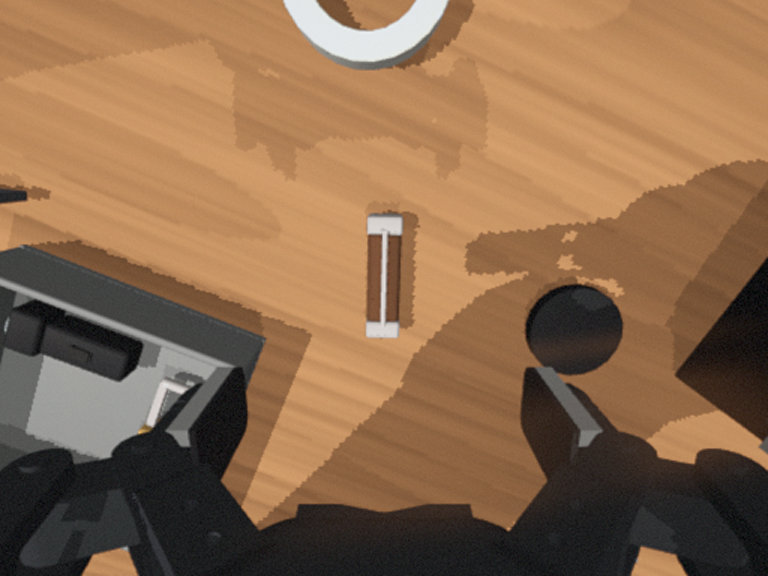

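Knife at (385,275)/1.5, aligned with the tool; the torch and padlock are in the tray.

Request:
play_rows([
  [0.0, 0.0, 0.08, 0, 0, 0.004, 0.45],
  [0, 0.0, 0.15, 0, 0, 0.004, 0.45],
  [0, 0, 0.22, 0, 0, 0.004, 0.45],
  [0, 0, 0.281, 0, 0, 0.004, 0.45],
  [0, 0, 0.281, 0, 0, 0.004, 0.45],
  [0, 0, 0.281, 0, 0, 0.004, 1],
  [0, 0, 0.281, 0, 0, 0.004, 1],
  [0, 0, 0.281, 0, 0, 0.004, 1],
  [0, 0, 0.281, 0, 0, 0.004, 1],
  [0, 0, 0.281, 0, 0, 0.004, 1],
])

```text
clock: 11.5
position: [0.6266, -0.2613, 0.0071]
tool_rot: [3.14, -0.002, 0.393]
force: [-1.9, -0.5, 9.5]
grip_width: 0.0185
finger_force: 50.2
```

Run:
```python
from h import *
print(delta([.443,-.095,.125],[np.pi,0,1.571]))
```

```text
[-2.114e-01 -4.474e-01 -2.372e-01  1.500e-03 -3.000e-04 -5.626e-01]
```

Request:
play_rows([
  [0, 0, -0.1, 0, 0, 0, 1],
  [-0.02, -0.04, -0.2, 0, 0, -0.05, 1],
  [-0.06, -0.12, -0.237, 0, 0, -0.12, 1],
  [-0.1, -0.21, -0.237, 0, 0, -0.19, 1],
  [-0.14, -0.3, -0.237, 0, 0, -0.26, 1],
  [-0.18, -0.38, -0.237, 0, 0, -0.33, 1],
  [-0.212, -0.448, -0.237, 0, 0, -0.4, 1],
  [-0.212, -0.448, -0.237, 0, 0, -0.47, 1],
  [-0.212, -0.448, -0.237, 0, 0, -0.563, 1],
  [-0.212, -0.448, -0.237, 0, 0, -0.563, 1],
])

```text
clock: 12.5
position: [0.4425, -0.0942, 0.1246]
tool_rot: [3.139, -0.0, 1.578]
force: [0.0, 0.1, -1.1]
grip_width: 0.0184
finger_force: 49.4
```

Run:
```python
from h import *
print(delta([.443,-.095,.015],[np.pi,0,1.571]))
```

```text
[-1.700e-03  4.000e-04  2.193e-01  1.200e-03 -1.000e-04  3.400e-03]
```

Request:
play_rows([
  [0, 0, 0.1, 0, 0, 0.002, 1],
  [0, 0, 0.18, 0, 0, 0.002, 1],
  [0, 0, 0.219, 0, 0, 0.002, 1],
  [0, 0, 0.219, 0, 0, 0.002, 1],
  [0, 0, 0.219, 0, 0, 0.002, 0.62],
  [0, 0, 0.219, 0, 0, 0.002, 0.62],
  [0, 0, 0.219, 0, 0, 0.002, 0.62],
  [0, 0, 0.12, 0, 0, 0.002, 0.62],
  [0, 0, 0.02, 0, 0, 0.002, 0.62],
  [0, 0, -0.06, 0, 0, 0.002, 0.62],
])

```text
clock: 13.5
position: [0.4419, -0.0944, 0.1562]
tool_rot: [3.14, -0.0, 1.567]
force: [0.3, 0.9, 0.6]
grip_width: 0.0326
finger_force: 0.0
```

Run:
```python
from h import *
print(delta([.478,-.26,.16],[np.pi,0,0]))
```

```text
[-3.310e-01  7.340e-02 -7.600e-03  5.000e-04 -6.000e-04  7.482e-01]
```

Request:
play_rows([
  [-0.1, 0.02, -0.02, 0, 0, 0, 0],
  [-0.19, 0.04, -0.02, 0, 0, 0, 0],
  [-0.27, 0.06, -0.02, 0, 0, 0, 0],
  [-0.361, 0.072, -0.02, 0, 0, 0.002, 0],
  [-0.361, 0.072, -0.02, 0, 0, 0.002, 0],
  [-0.361, 0.072, -0.02, 0, 0, 0.002, 0],
])

```text
clock: 14.1
position: [0.477, -0.2756, 0.1638]
tool_rot: [3.141, 0.0, 1.561]
force: [0.1, 0.4, 0.1]
grip_width: 0.0853
finger_force: 0.0
```

Run:
```python
from h import *
print(observe()["position"])
save("wrist","w6",None,1.5); save("top","t3")
print(delta([.478,-.26,.008],[np.pi,0,1.571]))
```

```text
[ 0.4769949  -0.27562091  0.16375079]
[ 2.760e-02  9.000e-04  3.113e-01  2.000e-04 -2.000e-04 -3.300e-03]
```

View pics/w6.png

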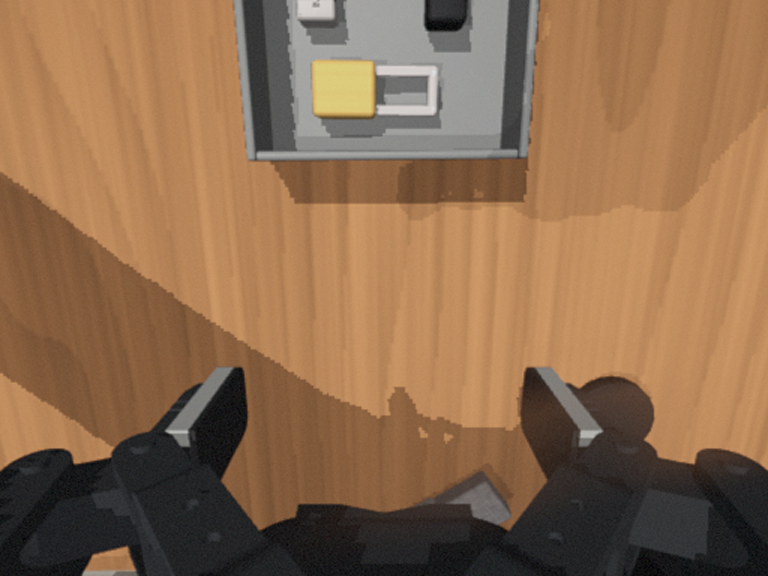

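All three exhibits lie in the tray, near rim at y≈155/1.5, tray square to the tool. Now the push.

Request:
play_rows([
  [0.02, 0.001, 0.1, 0, 0, -0.003, 0],
  [0.036, 0.001, 0.2, 0, 0, -0.003, 0],
  [0.036, 0.001, 0.28, 0, 0, -0.003, 0],
  [0.036, 0.001, 0.31, 0, 0, -0.003, 0],
  [0.05, 0.001, 0.31, 0, 0, -0.003, 0],
  [0.07, 0.001, 0.31, 0, 0, -0.003, 0],
  [0.09, 0.001, 0.31, 0, 0, -0.003, 0],
  [0.11, 0.0, 0.31, 0, 0, -0.003, 0],
  [0.13, 0.0, 0.31, 0, 0, -0.003, 0],
  [0.15, 0.0, 0.31, 0, 0, -0.003, 0],
])

```text
clock: 15.2
position: [0.4788, -0.2002, 0.0095]
tool_rot: [3.139, 0.002, 1.569]
force: [-0.1, -7.0, 5.3]
grip_width: 0.0854
finger_force: 3.8
```

Request:
play_rows([
  [0.04, -0.001, 0, 0, 0, 0, 0],
  [0.08, -0.002, 0, 0, 0, 0, 0],
  [0.12, -0.003, 0, 0, 0, 0, 0],
  [0.16, -0.004, 0, 0, 0, 0, 0],
  [0.2, -0.006, 0, 0, 0, 0, 0],
  [0.24, -0.008, 0, 0, 0, 0, 0],
  [0.28, -0.01, 0, 0, 0, 0, 0],
  [0.32, -0.01, 0, 0, 0, 0, 0],
  [0.36, -0.01, 0, 0, 0, 0, 0],
  [0.36, -0.01, 0, 0, 0, 0, 0],
])

```text
clock: 16.2
position: [0.4732, -0.0169, 0.0087]
tool_rot: [3.141, -0.001, 1.573]
force: [0.7, -0.6, -0.6]
grip_width: 0.0853
finger_force: 0.0
```

Run:
```python
from h import *
print(observe()["position"],observe()["force"])
save("wrist","w7",None,1.2)
```

```text
[ 0.47324971 -0.01688944  0.00874174] [ 0.67231733 -0.60498969 -0.57756644]
```

View pics/w7.png

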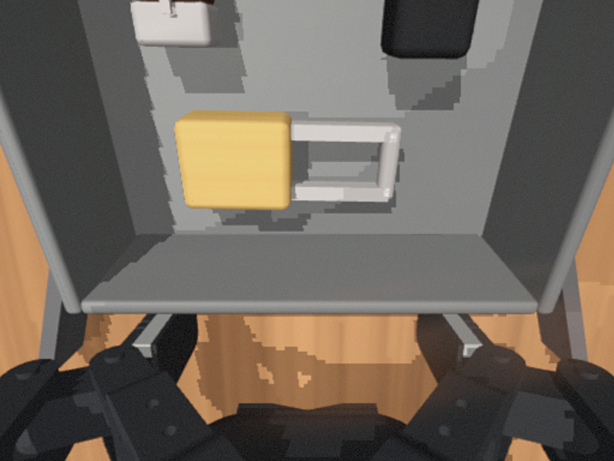

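Request:
play_rows([
  [0.03, 0, 0, 0, 0, 0, 0],
  [0.06, 0, -0.008, 0, 0, 0, 0],
  [0.09, 0, -0.016, 0, 0, 0, 0],
  [0.12, 0.001, -0.024, 0, 0, 0, 0],
  [0.15, 0.001, -0.032, 0, 0, 0, 0],
  [0.18, 0.002, -0.04, 0, 0, 0, 0],
  [0.21, 0.002, -0.048, 0, 0, 0, 0],
  [0.24, 0.003, -0.056, 0, 0, 0, 0],
  [0.27, 0.003, -0.064, 0, 0, 0, 0],
  [0.3, 0.004, -0.072, 0, 0, 0, 0],
])

```text
clock: 17.25
position: [0.4756, 0.1293, 0.0448]
tool_rot: [3.141, 0.001, 1.568]
force: [0.5, -4.1, -2.2]
grip_width: 0.0853
finger_force: 1.3
```

Request:
play_rows([
  [0.015, 0, -0.004, 0, 0, 0, 0],
  [0.025, 0, -0.006, 0, 0, 0, 0],
  [0.035, 0, -0.008, 0, 0, 0, 0],
  [0.045, 0, -0.008, 0, 0, 0, 0],
  [0.045, 0, -0.008, 0, 0, 0, 0],
  [0.045, 0, -0.008, 0, 0, 0, 0],
])

```text
clock: 17.85
position: [0.4754, 0.1526, 0.0483]
tool_rot: [-3.142, -0.0, 1.569]
force: [-0.5, -0.1, -0.2]
grip_width: 0.085
finger_force: 0.0
```

Run:
```python
from h import *
print(observe()["position"],observe()["force"])
im=save("side","s2",(180,140,300,270),4); save("wrist","w8",None,1)
a=cv2.imread("pics/s2.png"); b=cv2.imread("pics/w8.png"); b=cv2.resize(b,(300,225))
o=np.zeros((560,790,3),np.uint8); o[:520,:480]=a[:520,:480]; o[:225,485:785]=b; cv2.imwrite("pics/m1.png",o)
```

```text
[0.47542661 0.15261004 0.04828837] [-0.50110124 -0.06061665 -0.23378143]
```

View pics/m1.png

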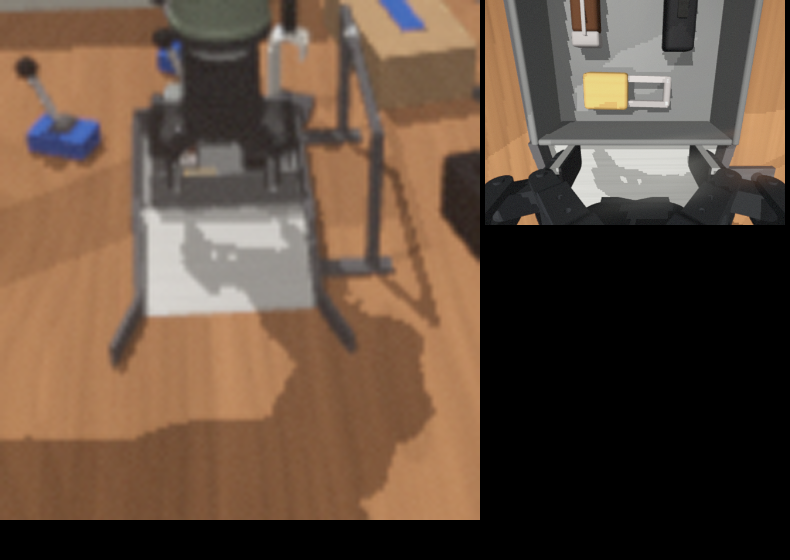

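Request:
play_rows([
  [-0.04, 0, -0.02, 0, 0, 0, 0],
  [-0.1, 0, -0.08, 0, 0, 0, 0],
  [-0.16, 0, -0.18, 0, 0, 0, 0],
  [-0.2, 0, -0.28, 0, 0, 0, 0],
  [-0.22, 0, -0.36, 0, 0, 0, 0],
  [-0.22, 0, -0.44, 0, 0, 0, 0],
  [-0.22, 0, -0.44, 0, 0, 0, 0],
  [-0.22, 0, -0.44, 0, 0, 0, 0],
])

```text
clock: 18.75
position: [0.4753, 0.0422, 0.2691]
tool_rot: [3.14, -0.001, 1.569]
force: [-0.8, 0.3, 0.3]
grip_width: 0.0855
finger_force: 0.0
```

Run:
```python
from h import *
print(observe()["position"])
save("wrist","w9",None,1.5)
```

```text
[0.47528455 0.04218242 0.26913324]
```

View pics/w9.png

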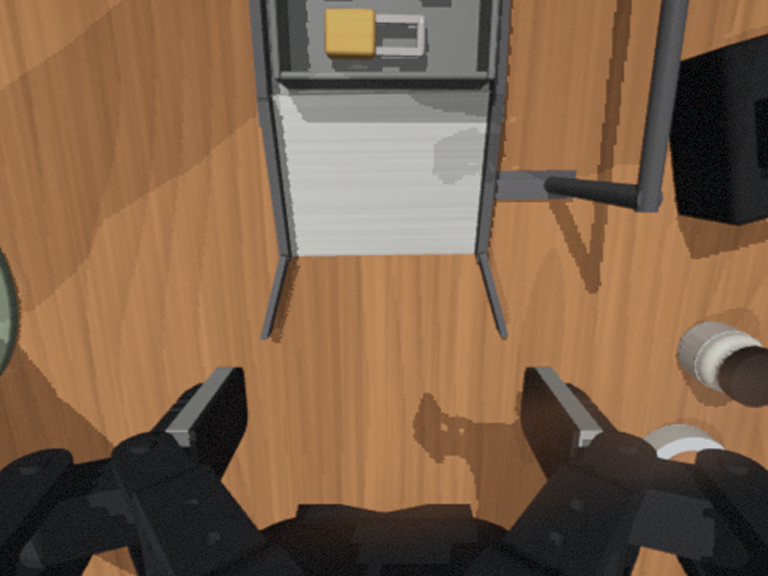

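Run:
```python
from h import *
C=K("wrist")
for n,u,v,z in [("rimL",279,78,.072),("rimR",491,78,.072),("rimL84",279,78,.084),("rimR84",491,78,.084),("footL",289,257,0),("footR",478,254,0),("kinkL",264,97,.05),("kinkR",494,97,.05),("bottomwall",385,93,.034),("rail end",651,205,.155),("rail far",672,0,.155)]:
    print(n,onz("wrist",u/1.5,v/1.5,z,C).round(3))
```

```text
rimL [0.403 0.164 0.072]
rimR [0.546 0.164 0.072]
rimL84 [0.405 0.163 0.084]
rimR84 [0.543 0.163 0.084]
footL [0.388 0.027 0.   ]
footR [0.558 0.03  0.   ]
kinkL [0.387 0.155 0.05 ]
kinkR [0.553 0.155 0.05 ]
bottomwall [0.474 0.16  0.034]
rail end [0.619 0.088 0.155]
rail far [0.614 0.186 0.155]
```

Run:
```python
from h import *
print(delta([.573,.415,.32],[np.pi,0,2.8]))
```

```text
[ 7.457e-01  1.951e-01 -1.033e-01  1.000e-04 -2.000e-04 -5.876e-01]
```

Request:
play_rows([
  [0.0, 0, -0.1, 0, 0, -0.05, 0],
  [0.09, 0.02, -0.103, 0, 0, -0.1, 0],
  [0.18, 0.045, -0.103, 0, 0, -0.16, 0],
  [0.27, 0.07, -0.103, 0, 0, -0.23, 0],
  [0.36, 0.095, -0.103, 0, 0, -0.3, 0],
  [0.45, 0.12, -0.103, 0, 0, -0.36, 0],
  [0.54, 0.145, -0.103, 0, 0, -0.43, 0],
  [0.64, 0.165, -0.103, 0, 0, -0.5, 0],
  [0.746, 0.195, -0.103, 0, 0, -0.588, 0],
  [0.746, 0.195, -0.103, 0, 0, -0.588, 0],
])

```text
clock: 19.8
position: [0.5721, 0.4208, 0.3158]
tool_rot: [-3.14, -0.004, 2.812]
force: [-0.4, -0.7, -0.5]
grip_width: 0.0856
finger_force: 0.0
```

Request:
play_rows([
  [0, 0, 0, 0, 0, 0, 0],
  [0, 0, 0, 0, 0, 0, 0],
])

```text
clock: 20.0
position: [0.5735, 0.4138, 0.3187]
tool_rot: [-3.14, -0.0, 2.798]
force: [-0.4, -0.2, 0.0]
grip_width: 0.0856
finger_force: 0.0
```

Run:
```python
from h import *
print(observe()["position"],observe()["tool_rot"])
save("wrist","w10",None,1.5)
```

```text
[0.57347364 0.41384478 0.31873643] [-3.13959941e+00 -4.89900036e-04  2.79784772e+00]
```

View pics/w10.png

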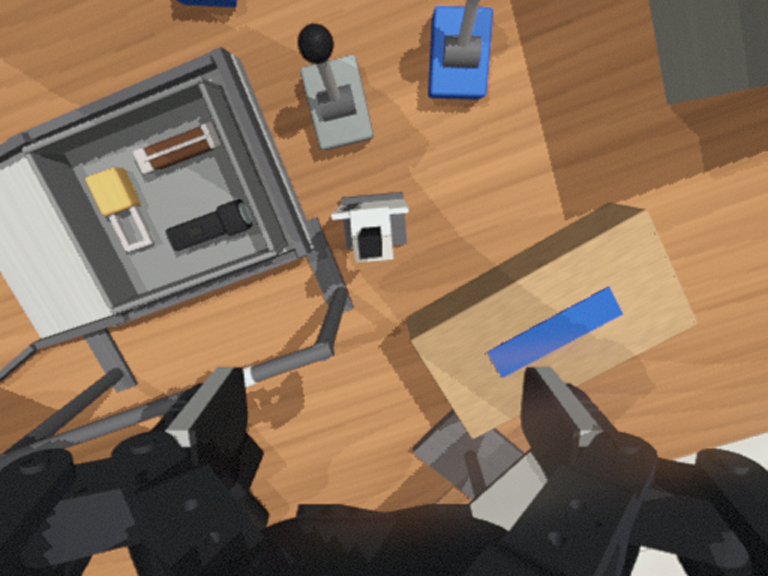

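Hanger grip top at (370,243)/1.5, plate edge (333,217)–(408,210)/1.5, hook opening downward in image (+x world); grey switch ball (316,43), block (338,103); tray flat on deck with all three exhibits.

Run:
```python
from h import *
C=K("wrist")
f=lambda n,u,v,z:print(n,onz("wrist",u/1.5,v/1.5,z,C).round(3))
f("grip",370,243,.149); f("gripb",382,256,.149);f("gripa",358,229,.149)
a=onz("wrist",333/1.5,217/1.5,.103,C);b=onz("wrist",408/1.5,210/1.5,.103,C)
print("plate",a.round(3),b.round(3),np.linalg.norm(b-a), "mid",(a+b)/2,"yaw",np.degrees(np.arctan2(-(a-b)[0],(a-b)[1])))
f("footL?",405,245,.01)
f("ball",316,43,.094); f("block c",337,103,.025); f("bl1",303,98,.025);f("bl2",322,149,.025);f("bl3",371,136,.025);f("bl4",354,58,.025)
f("mark",252,377,.161);f("railend",330,350,.155)
# side view ball/grip check
print(delta([.573,.415,.2],[np.pi,0,np.pi]))
```

```text
grip [0.555 0.41  0.149]
gripb [0.566 0.414 0.149]
gripa [0.543 0.405 0.149]
plate [0.534 0.386 0.103] [0.548 0.442 0.103] 0.05798776458314538 mid [0.54074219 0.41391131 0.103     ] yaw 165.63791701017436
footL? [0.59  0.429 0.01 ]
ball [0.415 0.418 0.094]
block c [0.448 0.414 0.025]
bl1 [0.434 0.388 0.025]
bl2 [0.479 0.388 0.025]
bl3 [0.484 0.433 0.025]
bl4 [0.419 0.441 0.025]
mark [0.616 0.298 0.161]
railend [0.617 0.357 0.155]
[ 1.800e-03  2.300e-03  2.388e-01 -6.000e-04 -2.000e-04 -1.642e-01]
```

Request:
play_rows([
  [0.031, -0.017, 0.1, 0, 0, -0.044, 0],
  [0.031, -0.017, 0.2, 0, 0, -0.044, 0],
  [0.031, -0.017, 0.3, 0, 0, -0.044, 0],
  [0.031, -0.017, 0.37, 0, 0, -0.044, 0],
  [0.031, -0.017, 0.413, 0, 0, -0.044, 0.2],
  [0.031, -0.017, 0.413, 0, 0, -0.044, 0.5],
  [0.031, -0.017, 0.413, 0, 0, -0.044, 1],
  [0.031, -0.017, 0.413, 0, 0, -0.044, 1],
  [0.031, -0.017, 0.413, 0, 0, -0.044, 1],
  [0.031, -0.017, 0.413, 0, 0, -0.044, 1],
], newtons=70)

```text
clock: 21.05
position: [0.5564, 0.4128, 0.1149]
tool_rot: [3.14, 0.001, 2.893]
force: [-1.7, -1.6, 8.7]
grip_width: 0.0154
finger_force: 70.1
```

Request:
play_rows([
  [0, 0, 0, 0, 0, 0, 1],
  [0, 0, 0, 0, 0, 0, 1],
  [0, 0, 0, 0, 0, 0, 1],
])

```text
clock: 21.35
position: [0.5564, 0.4129, 0.1149]
tool_rot: [3.14, 0.001, 2.893]
force: [-2.0, -1.6, 7.9]
grip_width: 0.0152
finger_force: 70.2
```

Run:
```python
from h import *
print(observe()["position"],observe()["tool_rot"])
save("wrist","w11",None,1.3)
```

```text
[0.5564451  0.41290768 0.11489986] [3.14005142e+00 1.27956524e-03 2.89284192e+00]
```

View pics/w11.png

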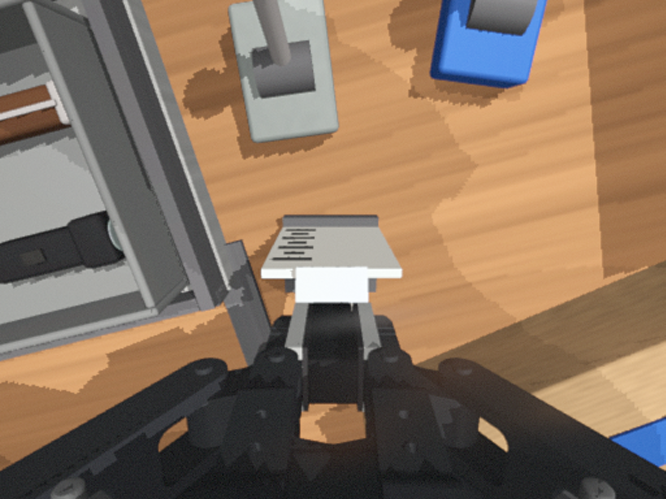

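Request:
play_rows([
  [0, 0, -0.08, 0, 0, 0, 1],
  [0, 0, -0.16, 0, 0, 0, 1],
  [0, 0, -0.23, 0, 0, 0, 1],
  [-0.015, -0.09, -0.23, 0, 0, -0.02, 1],
  [-0.03, -0.18, -0.23, 0, 0, -0.04, 1],
  [-0.046, -0.27, -0.23, 0, 0, -0.06, 1],
  [-0.062, -0.36, -0.23, 0, 0, -0.08, 1],
  [-0.078, -0.45, -0.23, 0, 0, -0.1, 1],
  [-0.093, -0.54, -0.23, 0, 0, -0.119, 1],
  [-0.093, -0.54, -0.23, 0, 0, -0.119, 1],
])

```text
clock: 22.4
position: [0.5345, 0.1329, 0.2295]
tool_rot: [-3.14, 0.001, 3.136]
force: [0.2, 0.3, -1.0]
grip_width: 0.0151
finger_force: 69.2
```

Request:
play_rows([
  [0, 0, 0, 0, 0, 0, 1],
  [0, 0, 0, 0, 0, 0, 1],
])

```text
clock: 22.6
position: [0.5346, 0.1405, 0.2287]
tool_rot: [3.141, 0.001, -3.14]
force: [0.4, 0.1, -1.0]
grip_width: 0.0152
finger_force: 69.2
```

Run:
```python
from h import *
print(observe()["position"],observe()["tool_rot"],observe()["grip_width"])
im=save("wrist","w12",None,1)
t=save("top","t4",(130,150,300,260),1)
s=save("side","s4",(230,120,320,230),1)
f=lambda a,w,h:cv2.resize(a,(w,h),interpolation=cv2.INTER_CUBIC)
o=np.zeros((600,800,3),np.uint8)
o[:330,:440]=f(im,440,330); o[335:595,:402]=f(t[150:260,130:300],402,260); o[:440,445:800]=f(s[120:230,230:319],355,440)
cv2.imwrite("pics/m2.png",o)
```

```text
[0.53457465 0.14047878 0.22867383] [ 3.14089095e+00  5.47560519e-04 -3.14021960e+00] 0.015192835186753888
```

View pics/m2.png

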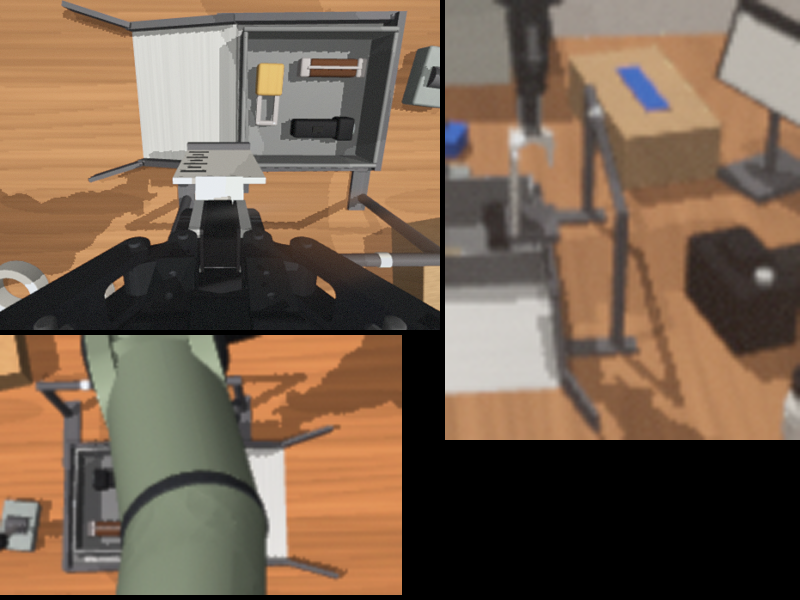

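Side view shows the hanger upright, hook open toward the rail and rail height between foot and tip; wrist view shows the tray load intact.

Request:
play_rows([
  [-0.04, 0, 0, 0, 0, 0, 1],
  [-0.08, 0, 0, 0, 0, 0, 1],
  [-0.12, 0, 0, 0, 0, 0, 1],
  [-0.15, 0, 0, 0, 0, 0, 1],
  [-0.166, 0, 0, 0, 0, 0, 1],
  [-0.166, 0, 0, 0, 0, 0, 1],
  [-0.166, 0, 0, 0, 0, 0, 1],
])

```text
clock: 23.45
position: [0.6168, 0.1399, 0.2281]
tool_rot: [-3.141, -0.001, -3.14]
force: [-0.5, 0.3, -1.5]
grip_width: 0.0149
finger_force: 69.1
```

Run:
```python
from h import *
print(observe()["position"],observe()["tool_rot"],observe()["force"],observe()["grip_width"])
C=K("wrist");im=save("wrist","w13",None,1)
s=save("side","s5",(230,120,320,230),1)
o=np.zeros((480,790,3),np.uint8)
f=lambda a,w,h:cv2.resize(a,(w,h),interpolation=cv2.INTER_CUBIC)
o[:330,:440]=f(im,440,330); o[:440,445:790]=f(s[130:220,245:316],345,440)
cv2.imwrite("pics/m3.png",o)
```

```text
[0.6168202  0.13985948 0.22811074] [-3.14146894e+00 -7.35795338e-04 -3.14045917e+00] [-0.47049194  0.32631794 -1.47981447] 0.014925459905849474
```

View pics/m3.png

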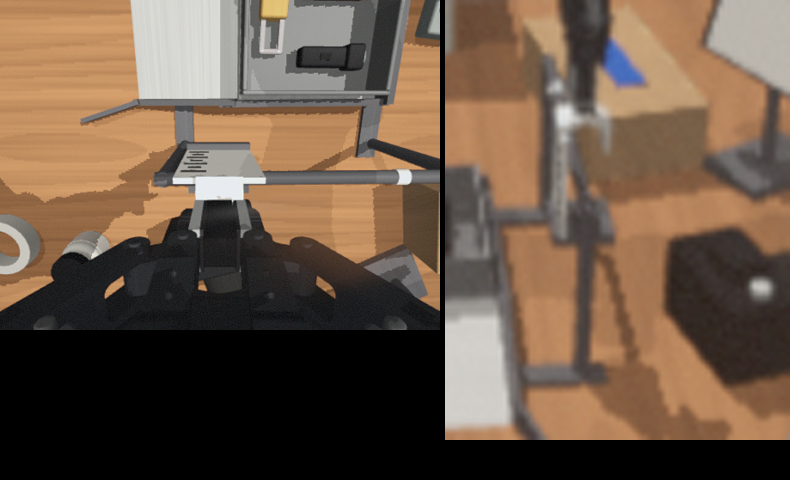

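The rail lies in the gap under the hook, and the band shows at (469,206) in the wrist frame. I've used up my picture views (15, one over the limit), so from here I'll use numbers only.

Run:
```python
from h import *
C=K("wrist"); im=cv2.imread("pics/w13_full.png")
print("mark",blobw("wrist",im,C,(455*1.5,192*1.5,485*1.5,220*1.5),lambda H,S,V:(S<60)&(V>180),.158))
for u in (330,400,440,495):
    col=im[190:225,u].astype(int).sum(1); k=190+np.where(col<330)[0]; print(u,k.min() if len(k) else None,k.max() if len(k) else None, [onz("wrist",u,k.mean(),.158,C).round(4)] if len(k) else col)
```

```text
mark (array([614., 295.]), array([15., 11.]), 10.5)
330 199 214 [array([0.6156, 0.1938, 0.158 ])]
400 198 213 [array([0.6145, 0.2446, 0.158 ])]
440 198 224 [array([0.6198, 0.2745, 0.158 ])]
495 190 224 [array([0.6161, 0.3139, 0.158 ])]
```

Request:
play_rows([
  [0, 0, 0.03, 0, 0, 0, 1],
  [0, 0, 0.06, 0, 0, 0, 1],
  [0, 0, 0.085, 0, 0, 0, 1],
  [0, 0, 0.098, 0, 0, 0, 1],
  [0, 0, 0.102, 0, 0, 0, 1],
  [0, 0, 0.102, 0, 0, 0, 1],
  [0, 0, 0.102, 0, 0, 0, 1],
])

```text
clock: 24.25
position: [0.6177, 0.1396, 0.1779]
tool_rot: [3.141, 0.001, -3.141]
force: [0.5, 0.2, -1.6]
grip_width: 0.0149
finger_force: 69.3
```

Request:
play_rows([
  [0, 0, 0.003, 0, 0, 0, 1],
  [0, 0, 0.006, 0, 0, 0, 1],
  [0, 0, 0.006, 0, 0, 0, 1],
  [0, 0, 0.006, 0, 0, 0, 1],
])

```text
clock: 24.65
position: [0.618, 0.1396, 0.1757]
tool_rot: [3.141, 0.002, -3.141]
force: [-4.9, -1.1, 15.4]
grip_width: 0.0151
finger_force: 71.7
```

Request:
play_rows([
  [0, 0, 0, 0, 0, 0, 1],
  [0, 0, -0.002, 0, 0, 0, 1],
  [0, 0.03, -0.002, 0, 0, 0, 1],
  [0, 0.07, -0.002, 0, 0, 0, 1],
  [0, 0.11, -0.002, 0, 0, 0, 1],
  [0, 0.15, -0.002, 0, 0, 0, 1],
  [0, 0.19, -0.002, 0, 0, 0, 1],
  [0, 0.22, -0.002, 0, 0, 0, 1],
  [0, 0.22, -0.002, 0, 0, 0, 1],
  [0, 0.22, -0.002, 0, 0, 0, 1],
])

```text
clock: 25.65
position: [0.6167, 0.2521, 0.1758]
tool_rot: [3.139, -0.0, -3.139]
force: [-5.4, 6.5, 6.2]
grip_width: 0.0148
finger_force: 70.3
```

Run:
```python
from h import *
C=K("wrist"); im=save("wrist","w14"); p=observe()["position"]; print(p,observe()["tool_rot"])
u=proj("wrist",[.617,.294,.158],C); print(u)
hsv=cv2.cvtColor(im,cv2.COLOR_BGR2HSV); r=slice(int(u[1])-12,int(u[1])+13)
m=((hsv[r,:,1]<60)&(hsv[r,:,2]>170)).astype(np.uint8)
n,l,st,ce=cv2.connectedComponentsWithStats(m)
for i in range(1,n):
    if st[i,4]>20: c=ce[i]; print(st[i],onz("wrist",c[0],c[1]+r.start,.158,C).round(4))
t=grab_frame("top")[:,:,::-1]; D=K("top")
try: print("mark top",blobw("top",t,D,(230,240,272,272),lambda H,S,V:(S<60)&(V>180),.158))
except Exception as e: print(e)
```

```text
[0.61673195 0.25191459 0.17579359] [ 3.13931269e+00 -4.18292707e-04 -3.13926158e+00]
[329.77223405 238.28021501]
[228   0  56   8 347] [0.6113 0.2521 0.158 ]
[321   0  20  20 369] [0.6153 0.2941 0.158 ]
max() iterable argument is empty
```

Request:
play_rows([
  [0, 0.03, 0, 0, 0, 0, 1],
  [0, 0.06, 0, 0, 0, 0, 1],
  [0, 0.084, 0, 0, 0, 0, 1],
  [0, 0.084, 0, 0, 0, 0, 1],
  [0, 0.084, 0, 0, 0, 0, 1],
  [0, 0.084, 0, 0, 0, 0, 1],
  [0, 0.084, 0, 0, 0, 0, 1],
])

```text
clock: 26.45
position: [0.6166, 0.2936, 0.176]
tool_rot: [3.139, -0.0, -3.14]
force: [-6.4, 5.3, 7.8]
grip_width: 0.0149
finger_force: 70.4
```

Run:
```python
from h import *
C=K("wrist"); im=save("wrist","w15"); s=observe(); print(s["position"],s["tool_rot"],s["force"])
u=proj("wrist",[.617,.294,.158],C); print(u)
hsv=cv2.cvtColor(im,cv2.COLOR_BGR2HSV); r=slice(int(u[1])-12,int(u[1])+13)
m=((hsv[r,:,1]<60)&(hsv[r,:,2]>170)).astype(np.uint8)
n,l,st,ce=cv2.connectedComponentsWithStats(m)
for i in range(1,n):
    if st[i,4]>20: print(st[i],ce[i])
```

```text
[0.6166372  0.29362544 0.17595517] [ 3.13928060e+00 -4.79489842e-04 -3.13953827e+00] [-5.30410296  6.54461645  7.14213536]
[256.27532238 238.14948822]
[227   0  57   7 351] [255.07122507   2.66096866]
```

Request:
play_rows([
  [0, 0, -0.002, 0, 0, 0, 1],
  [0, 0, -0.002, 0, 0, 0, 1],
  [0, 0, -0.002, 0, 0, 0, 0.75],
  [0, 0, -0.002, 0, 0, 0, 0.7],
  [0, 0, -0.002, 0, 0, 0, 0.6],
  [0, 0, -0.002, 0, 0, 0, 0.5],
  [0, 0, -0.04, 0, 0, 0, 0.5],
  [0, 0, -0.12, 0, 0, 0, 0.5],
  [0, 0, -0.2, 0, 0, 0, 0.5],
  [0, 0, -0.24, 0, 0, 0, 0.5],
])

```text
clock: 27.5
position: [0.6182, 0.2917, 0.299]
tool_rot: [3.14, 0.003, -3.141]
force: [1.0, 0.3, -0.3]
grip_width: 0.0425
finger_force: 0.0
```

Run:
```python
from h import *
C=K("wrist"); im=save("wrist","w16"); s=observe(); print(s["position"],s["grip_width"])
hsv=cv2.cvtColor(im,cv2.COLOR_BGR2HSV)
u=proj("wrist",[.617,.294,.165],C); v=proj("wrist",[.600,.294,.16],C); print(u,v)
# bright hook/plate blob around hook, ball, black grip
m=((hsv[...,1]<60)&(hsv[...,2]>170)).astype(np.uint8)
n,l,st,ce=cv2.connectedComponentsWithStats(m)
for i in range(1,n):
    if st[i,4]>60 and abs(ce[i]-u).max()<80: print(st[i],ce[i],onz("wrist",*ce[i],.165,C).round(3))
for z,p in [(.094,[.417,.415]),(.025,[.45,.412])]: print(proj("wrist",[*p,z],C))
```

```text
[0.61879848 0.29193902 0.30110422] 0.043138190964319645
[257.91819305 184.4621511 ] [257.93048847 165.28846601]
[ 223  148   66   57 1049] [255.57959962 172.56244042] [0.606 0.292 0.165]
[240 189   6  16  76] [242.31578947 196.27631579] [0.628 0.279 0.165]
[383.29417927 -34.50433804]
[354.9190921   22.00945223]
```

Request:
play_rows([
  [0.04, 0.02, -0.02, 0, 0, 0, 0.8],
  [0.13, 0.07, -0.02, 0, 0, 0, 1],
  [0.22, 0.12, 0, 0, 0, 0, 1],
  [0.3, 0.17, 0.03, 0, 0, 0, 1],
  [0.38, 0.21, 0.06, 0, 0, 0, 1],
  [0.44, 0.25, 0.08, 0, 0, 0, 1],
  [0.44, 0.25, 0.08, 0, 0, 0, 1],
  [0.44, 0.25, 0.08, 0, 0, 0, 1],
])

```text
clock: 28.35
position: [0.3969, 0.4167, 0.2552]
tool_rot: [-3.141, -0.0, -3.139]
force: [0.4, 0.4, 0.4]
grip_width: 0.0001
finger_force: 0.0
```

Run:
```python
from h import *
C=K("wrist"); im=save("wrist","w17"); s=observe(); print(s["position"],s["tool_rot"],s["grip_width"])
hsv=cv2.cvtColor(im,cv2.COLOR_BGR2HSV)
u=proj("wrist",[.417,.416,.092],C); print("expected",u)
x0,y0=int(u[0])-45,int(u[1])-45
sub=hsv[y0:y0+90,x0:x0+90]; m=(sub[...,2]<45).astype(np.uint8)
n,l,st,ce=cv2.connectedComponentsWithStats(m)
for i in range(1,n):
    if st[i,4]>80: print(st[i]+[x0,y0,0,0,0],onz("wrist",ce[i][0]+x0,ce[i][1]+y0,.092,C).round(3))
```

```text
[0.39783237 0.41614291 0.25544281] [-3.14147482e+00  5.16134981e-04 -3.14105147e+00] 0.0001281151191601853
expected [254.93730925 198.02221703]
[245 186  23  23 196] [0.416 0.414 0.092]
```

Request:
play_rows([
  [0.038, -0.002, 0.02, 0, 0, 0, 1],
  [0.042, -0.002, 0.1, 0, 0, 0, 1],
  [0.042, -0.002, 0.19, 0, 0, 0, 1],
  [0.042, -0.002, 0.28, 0, 0, 0, 1],
  [0.042, -0.002, 0.355, 0, 0, 0, 1],
  [0.042, -0.002, 0.355, 0, 0, 0, 1],
])

```text
clock: 29.0
position: [0.3759, 0.4128, 0.0741]
tool_rot: [-3.136, -0.003, 3.141]
force: [0.5, -0.1, 0.7]
grip_width: -0.0001
finger_force: 0.0
```

Request:
play_rows([
  [-0.03, 0, 0, 0, 0, 0, 1],
  [-0.06, 0, 0, 0, 0, 0, 1],
  [-0.09, -0.002, 0, 0, 0, 0, 1],
  [-0.12, -0.004, 0, 0, 0, 0, 1],
  [-0.14, -0.006, 0, 0, 0, 0, 1],
  [-0.16, -0.008, 0, 0, 0, 0, 1],
  [-0.17, -0.008, 0, 0, 0, 0, 1],
  [-0.17, -0.008, 0, 0, 0, 0, 1],
])

```text
clock: 29.8
position: [0.4619, 0.4113, 0.0777]
tool_rot: [-3.142, 0.0, -3.141]
force: [-0.5, -0.2, -1.5]
grip_width: 0.0001
finger_force: 0.0
```

Request:
play_rows([
  [-0.008, 0, 0, 0, 0, 0, 1],
  [-0.014, 0, 0, 0, 0, 0, 1],
  [-0.014, 0, 0, 0, 0, 0, 1],
  [-0.014, 0, 0, 0, 0, 0, 1],
])

```text
clock: 30.2
position: [0.4639, 0.4117, 0.0773]
tool_rot: [-3.139, -0.007, -3.138]
force: [-23.4, -3.8, 12.5]
grip_width: -0.0001
finger_force: 11.9
```

Request:
play_rows([
  [0.03, 0, 0, 0, 0, 0, 1],
  [0.08, 0, -0.02, 0, 0, 0, 1],
  [0.1, 0, -0.12, 0, 0, 0, 1],
  [0.1, 0, -0.22, 0, 0, 0, 1],
  [0.1, 0, -0.32, 0, 0, 0, 1],
  [0.1, 0, -0.42, 0, 0, 0, 1],
  [0.1, 0, -0.5, 0, 0, 0, 1],
  [0.1, 0, -0.5, 0, 0, 0, 1],
  [0.1, 0, -0.5, 0, 0, 0, 1],
])

```text
clock: 31.1
position: [0.4181, 0.4118, 0.3286]
tool_rot: [3.14, 0.001, -3.14]
force: [-0.5, -0.3, -0.7]
grip_width: -0.0
finger_force: 0.0
```

Run:
```python
from h import *
C=K("wrist"); im=save("wrist","w18"); s=observe(); print(s["position"],s["force"])
hsv=cv2.cvtColor(im,cv2.COLOR_BGR2HSV)
u=proj("wrist",[.487,.410,.092],C); print("ball exp",u)
x0,y0=int(u[0])-40,int(u[1])-40
m=(hsv[max(y0,0):y0+80,x0:x0+80,2]<45).astype(np.uint8); n,l,st,ce=cv2.connectedComponentsWithStats(m)
for i in range(1,n):
    if st[i,4]>50: print(st[i],onz("wrist",ce[i][0]+x0,ce[i][1]+y0,.092,C).round(3))
for n_,box in (("top",None),("side",None)):
    D=K(n_); t=grab_frame(n_)[:,:,::-1]; h=cv2.cvtColor(t,cv2.COLOR_BGR2HSV)
    cv2.imwrite(f"pics/end_{n_}.png",t)
    m=((h[...,1]<70)&(h[...,2]>150)).astype(np.uint8)
    p=proj(n_,[.617,.294,.165],D); q=proj(n_,[.60,.294,.11],D); mk=proj(n_,[.617,.294,.155],D)
    n,l,st,ce=cv2.connectedComponentsWithStats(m); print(n_,"exp hook",p,"plate mid",q)
    for i in range(1,n):
        if st[i,4]>5 and abs(ce[i]-p).max()<25: print(st[i],ce[i].round(1))
```

```text
[0.41783708 0.41143138 0.32743887] [-1.46191488 -0.5538256  -0.90825465]
ball exp [253.93409265 217.56271583]
[ 32  31  18  18 150] [0.484 0.408 0.092]
[ 14  67  13  13 113] [0.533 0.382 0.092]
top exp hook [164.32439627 170.30256441] plate mid [167.79235354 179.94406816]
[157 164  19  20 182] [166.1 175.7]
side exp hook [267.82916465 146.11112156] plate mid [263.53961783 157.8564712 ]
[272 136  15  11  22] [279.7 139.6]
[263 145  11  11  49] [267.  148.8]
```

```bash
python3 -c "
from workcell import *
print(job_done())"
```

```text
the job is handed in; nothing more can be done
None
```

I handed the job in: the padlock, torch and knife are in the tray (no cylinder was out) and the tray is flat behind the lip. The hanger hangs free on the white band and the switch lever is at its on stop. My last camera readings for the hanger and lever agree; the tray was last seen before the hanger was hung, the verdict was not returned, and I viewed 15 pictures, one over the limit of 14.

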